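Load two glass honey jars into a spring-bottomed tub

TASK

Put both round glass honey jars from the wooden board into the deep spring-bottomed steel tub, standing upright side by side on its floor plate. Lower each one slowly and do not let go until the sprung plate carries the jar's full weight, no less and not pressed farther, so that the plate neither drops nor springs back when you release it. Do not knock the jars, and leave the brass pot, the tin and the cup alone.

Things in the scene. Friction and masses are not known exactly. Their poses are not given: they have to be found in the camera images.
- jar_a: round honey jar, amber glass ball 90 mm in diameter on a flat 56 mm foot, 122 mm tall; neck and cork stopper form a cylinder 30 mm in diameter from 91 to 122 mm above the underside, to be gripped from above. Origin: centre of the underside, z up. It may be full or nearly empty, which cannot be seen: 0.22 to 0.88 kg. The two jars look alike
- jar_b: round honey jar, amber glass ball 90 mm in diameter on a flat 56 mm foot, 122 mm tall; neck and cork stopper form a cylinder 30 mm in diameter from 91 to 122 mm above the underside, to be gripped from above. Origin: centre of the underside, z up. It may be full or nearly empty, which cannot be seen: 0.22 to 0.88 kg. The two jars look alike
- jar_a_stopper (a point): grip point of jar_a, on its axis 108 mm above its underside and 14 mm below the stopper's top
- jar_b_stopper (a point): grip point of jar_b, as for jar_a
- board: wooden board 140 x 230 mm, 12 mm thick, fixed to the counter; the jars stand on it at the start. Origin: centre of its underside, its long side along its own y
- tub: deep open steel tub, fixed; outside 150 mm (own x) by 230 mm (own y), 190 mm high, walls 5 mm (inside 140 x 220 mm). Origin: centre of its underside on the counter, z up; it may be yawed. It has room for both jars side by side along its own y (55 mm either side of the middle)
- tub_mouth (a point): centre of the tub's mouth, level with its rim, 190 mm above the counter; axes as the tub's
- plate (a joint): the tub's sprung floor plate: travel in m down from its top position, 0 to 0.09. It sinks 3.3 mm for each newton put anywhere on it (300 N/m), with little damping; empty it rests 6 to 14 mm down. It must never move faster than 70 mm/s either way, as it does if a jar is let go with about 2 N of its weight still held or pressed 2 N too far, or touches it at over 35 mm/s
- plate_top (a point): centre of the floor plate's upper face (134 x 214 mm, flat, level), moving with it: 115 mm above the counter less the plate's travel; axes as the tub's
- pot: bystander: brass coffee pot 195 mm tall with spout and handle. Origin: centre of its underside
- tin: bystander: steel tin 80 mm in diameter, 110 mm tall. Origin: centre of its underside
- cup: bystander: white coffee cup 64 mm in diameter, 50 mm tall. Origin: centre of its underside
Things that resemble listed ones, but are neither listed nor needed, are in the scene too. What is shaped like the jar_b but purple is not meant.

How it is judged:
By the outcome, as a careful person would: the job done as asked, in the order asked, and still so for the second after the job is handed in, with the robot touching nothing.
It also fails if it takes over 72 s, if anything falls off the work surface, if the arm or the gripper's body presses on something with over 40 N, if the wrist force passes 120 N, or if a joint passes its speed limit or range.

ROBOT

A 6-joint arm with a two-finger parallel gripper is mounted at the origin on the work surface. World frame = base frame: x ahead of the robot, y to its left, z up, the work surface at z = 0. Lengths are in mm, angles in rad, forces in N, time in s.
With the tool pointing down it reaches from about 350 to 775 mm from the base axis. Payload 7.3 kg.
Tool frame: the origin (TCP) lies at the very end of the fingers, on their centre line; the grasp point (between the pads) lies bot.grip_point_offset behind it (bot.grip_point_offset is the distance from the TCP to the grasp point, in mm); z points along the fingers, y is the line along which they close (so a half turn about z gives the same grasp; the last joint's range is limited). The gripper opens to 92 mm and grips with 3 to 60 N. Pads are 19 mm wide; open, the fingers measure 130 mm over their backs; the gripper's body (75 mm by 190 mm) begins 47 mm behind the grasp point.
Start: joints at [1.01, 0.342, 1.524, -0, 1.275, -0.146], TCP at [211.568, 480.506, 202.841] pointing down, gripper open.
Joint ranges: [-2.53, 2.53], [-0.77, 2.02], [0.04, 2.7], [-1, 4.14], [0.28, 2.66], [-3.11, 3.11]. Speed limits (rad/s): [2.57, 2.57, 3.14, 3.14, 3.14, 3.14].

INTERFACE

Orientations are given as [roll, pitch, yaw] about the fixed x, y, z axes, in that order (R = Rz(yaw) Ry(pitch) Rx(roll)).
In Python, from plant import bot gives the robot as it stands. The module is installed in compiled form; this text tells all that it offers.
- The arm moves only by the tool carry_out, never from a script. Its argument "plan" is a list of rows, each an object of numbers: "tx", "ty", "tz": the shift along the world's x, y, z in mm; "rx", "ry", "rz": the turn, a rotation vector about the world's x, y, z in rad. A call has 1 to 12 rows; each row shifts and turns the commanded pose from where the row before left it; what a row does not reach is not made up. A row lasts 1/10 s, in which the tool goes at most 50 mm and 8.59 degrees, less where a joint would pass 70% of its speed; a pose out of reach is approached as far as the arm can. A call with a gripper value outside its range is refused whole. "gripper" is the closure, from 0 (fully open) to 1 (shut), set as the call begins (left out, the last holds). The fingers move at their own pace and stop on an object; the grip force is fixed at half the most. Time passes only in rows, so rows that do not move let the fingers close. It gives the time, the measured TCP pose, the force, the opening and the grip force at its end, in the units of the state.
- bot.get_obs(): the state, without advancing time (a new reading comes with each control period).
- bot.capture(name): name is "scene" or "side" or "wrist"; returns the picture (480x640x3 uint8, red, green, blue); there is no depth.
- bot.camera_model(name): a dict with "camera_matrix" (3x3 intrinsics, pixels), "R" (3x3) and "t" (3): a world point X has camera coordinates R X + t. Camera axes: x right, y down, z forward; pixel columns grow to the right and rows downward; lengths in mm; the calibration is good to about 2 mm. The wrist camera is an equidistant fisheye: a pixel r from the principal point sees the ray r / f radians off the axis. A picture is of the moment at which its call begins: read the wrist's pose just before it. camera_model takes no time and is no camera call; for the wrist camera it gives the pose at the moment of the call.
- bot.close_job(): hands the job in; it is judged then, once.
The state is a dict: "time": time; "joint_positions": joint angles; "dq": joint speeds; "tau": joint torques, N m; "tool_pos": TCP position; "tcp_rot": TCP orientation; "contact_force": force on the tool from outside, world axes, zero at the start; "moment": the same for the moment, N m; "grip_width": finger opening in mm; "finger_force": force on a finger pad.
Only numpy, scipy, OpenCV 4.12 (cv2) and the standard library are available. Lean on these libraries where they do the work, as an engineer would, in place of code of your own. Each camera call takes 0.05 s, during which the arm holds its last target. There are 200 camera calls.

## Working session

There is one attempt and no reset: what is moved stays moved. The work goes in short steps, Python scripts to look and compute and a tool call to move; the robot and the scene stay as the last step left them, time stands still between calls to the robot, and variables do not carry over. Pictures are saved under pics/ and viewed, at most 10 in all, crops included, and the job is handed in when it is done.

Besides the shell and the picture viewer there is one more tool, called after ">>>" by a JSON object that holds its "fn" and its "kwargs". carry_out: Moves the arm, as the interface text tells. Its arguments: {"type":"object","properties":{"plan":{"type":"array"},"gripper":{"type":"number"}},"required":["plan"]}

```bash
mkdir -p pics
python3 - <<'E'
from plant import bot
import cv2,numpy as np
o=bot.get_obs();print(o,bot.grip_point_offset)
for n in ("scene","side"):
    cv2.imwrite(f"pics/{n}0.png",bot.capture(n)[:,:,::-1]);m=bot.camera_model(n);print(n,m)
m=bot.camera_model("wrist");print(m)
cv2.imwrite("pics/wrist0.png",bot.capture("wrist")[:,:,::-1])
E
```

```text
{'time': 0.0, 'joint_positions': array([ 1.01002603e+00,  3.42734561e-01,  1.52504402e+00,  1.20092177e-05,
        1.27538912e+00, -1.45982141e-01]), 'dq': array([-0.00062268, -0.00150932,  0.00035449,  0.00013604, -0.00051181,
       -0.0009963 ]), 'tau': array([-2.16962289e-03, -4.31250465e+01, -2.44215077e+01,  7.14210025e-02,
        5.61986875e-02, -1.23231071e-04]), 'tool_pos': array([211.29637185, 480.1067697 , 202.12942599]), 'tcp_rot': array([-3.14003603e+00, -2.40473898e-04,  2.72680080e+00]), 'contact_force': array([-0.53519622,  0.03725966, -0.18076414]), 'moment': array([-0.00990339, -0.02983592, -0.01042842]), 'finger_force': 0.0, 'grip_width': 91.50201372625575} 18.8
scene {'camera_matrix': array([[553.73720932,   0.        , 323.27389161],
       [  0.        , 553.73720932, 245.88495277],
       [  0.        ,   0.        ,   1.        ]]), 'R': array([[ 0.84349397,  0.53706445,  0.00892782],
       [ 0.44214855, -0.68479295, -0.57927824],
       [-0.30499604,  0.49256512, -0.81508099]]), 't': array([-425.11344498, -226.59273575, 1570.66057734])}
side {'camera_matrix': array([[489.45590296,   0.        , 315.98873827],
       [  0.        , 489.45590296, 231.00028982],
       [  0.        ,   0.        ,   1.        ]]), 'R': array([[-0.98256927, -0.18549204, -0.01226136],
       [-0.1325431 ,  0.74528696, -0.65343681],
       [ 0.13034556, -0.64042177, -0.75688175]]), 't': array([ 544.38850131,  211.74370167, 1121.68489604])}
{'camera_matrix': array([[371.64829954,   0.        , 325.83350822],
       [  0.        , 371.64829954, 239.26797253],
       [  0.        ,   0.        ,   1.        ]]), 'R': array([[ 0.40200692,  0.91563506, -0.00169527],
       [ 0.87394983, -0.38315154,  0.29900934],
       [ 0.27313389, -0.12168541, -0.95424868]]), 't': array([-524.22111849,  -37.5859028 ,  392.26858239])}
```

View pics/scene0.png

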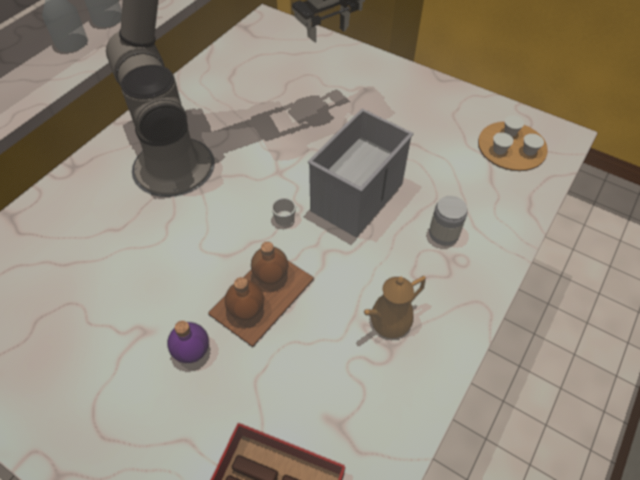

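View pics/side0.png

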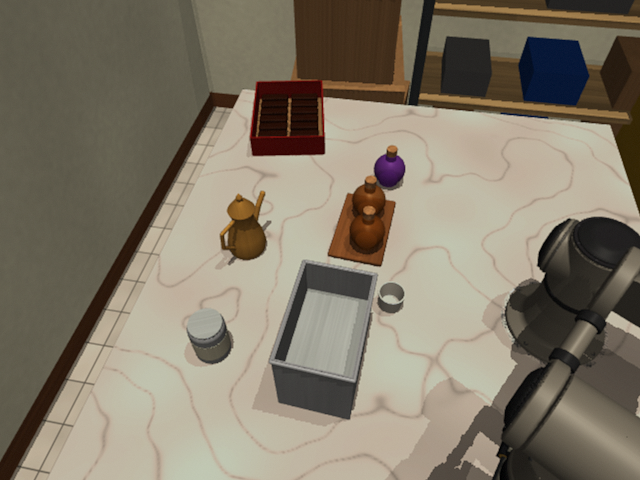

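The scene picture shows two amber jars on the board, with stoppers at (267,247) and (241,284), and a purple look-alike at (187,343) off the board. The tub is at (360,170), the cup at (284,212), the tin at (449,220) and the pot at (395,305). The side view has the amber stoppers at (371,182) and (369,211) and the purple one at (391,151). The two amber jars on the board are the ones meant, because they match in both colour and support. I'll confirm this in an enlarged crop.

Run:
```python
import cv2,numpy as np
a=cv2.imread("pics/scene0.png");b=cv2.imread("pics/side0.png")
A=cv2.resize(a[100:360,165:425],None,fx=1.5,fy=2.3,interpolation=3)
A=cv2.resize(a[105:365,165:425],(400,400),interpolation=3);B=cv2.resize(b[140:420,240:440],(400,560),interpolation=3)
c=np.zeros((600,800,3),np.uint8);c[:400,:400]=A;c[:560,400:]=B
cv2.imwrite("pics/crop1.png",c)
```

```text
(no output)
```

View pics/crop1.png

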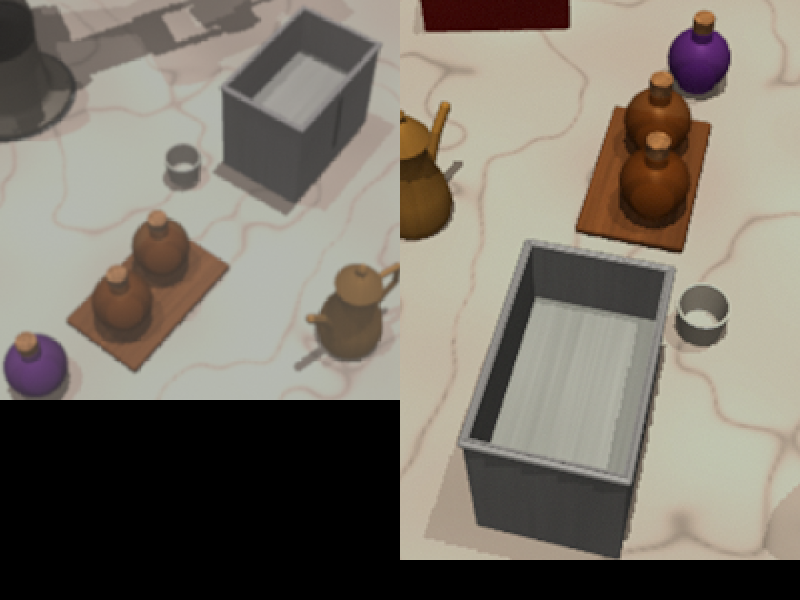

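View pics/wrist0.png

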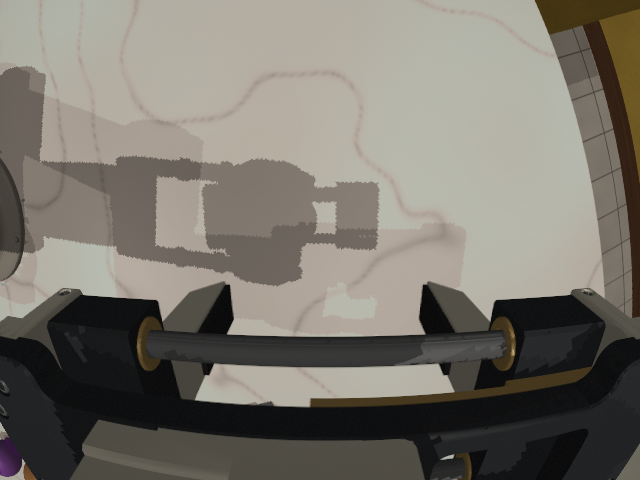

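The crop confirms the two amber jars on the board, with the purple one separate. Crop stopper tops are (157,217) and (117,273) in scene, (658,140) and (662,80) in side. The tub rim corners are clear in both views. The wrist picture shows no targets yet.

```bash
cat > h.py <<'E'
from plant import bot
import numpy as np,cv2
def ray(n,px):
    m=bot.camera_model(n);K,R,t=m["camera_matrix"],m["R"],m["t"]
    v=np.array([(px[0]-K[0,2])/K[0,0],(px[1]-K[1,2])/K[1,1]])
    if n=="wrist":
        r=np.hypot(*v); d=np.r_[np.sin(r)*v/max(r,1e-9),np.cos(r)]
    else: d=np.r_[v,1]
    return -R.T@t,R.T@d/np.linalg.norm(d)
def onz(n,px,z):
    c,d=ray(n,px);return c+d*(z-c[2])/d[2]
def tri(rs):
    A=sum(np.eye(3)-np.outer(d,d) for c,d in rs);b=sum((np.eye(3)-np.outer(d,d))@c for c,d in rs)
    return np.linalg.solve(A,b)
E
python3 - <<'E'
from h import *
np.set_printoptions(precision=1,suppress=True)
S=lambda x,y:(x/1.5385+164.8,y/1.5385+104.8)
D=lambda x,y:((x-400)/2+239.75,y/2+139.75)
for n,s,d,z in [("near",S(157,217),D(658,140),134),("far",S(117,273),D(662,80),134),("purple",S(27,341),D(705,18),122),
 ("c1",S(222,88),D(676,267),190),("c2",S(306,10),D(630,480),190),("c3",S(380,45),D(460,445),190),("c4",S(300,128),D(528,241),190),
 ("cup",S(183,152),D(703,295),50),("b1",S(229,267),D(578,231),12),("b2",S(135,370),D(620,108),12),("b3",S(68,321),D(711,124),12),("b4",S(160,240),D(683,250),12)]:
    print(n,tri([ray("scene",s),ray("side",d)]),onz("scene",s,z),onz("side",d,z))
E
```

```text
near [ 451.3 -154.3  135.2] [ 449.7 -153.8  134. ] [ 452.3 -154.8  134. ]
far [ 459.1 -261.6  132.9] [ 459.1 -262.2  134. ] [ 459.5 -260.1  134. ]
purple [ 416.4 -407.3  120.9] [ 417.3 -407.6  122. ] [ 416.1 -406.1  122. ]
c1 [414.   70.7 189.2] [417.   70.4 190. ] [411.7  70.  190. ]
c2 [430.5 300.9 185.9] [436.3 297.4 190. ] [427.1 301.2 190. ]
c3 [578.7 294.1 186.3] [579.3 290.  190. ] [578.8 296.2 190. ]
c4 [563.1  64.4 191.7] [560.4  65.1 190. ] [565.3  64.  190. ]
cup [376.5  12.6  66.6] [367.5  23.5  50. ] [376.    1.2  50. ]
b1 [ 540.1 -101.2    3.9] [ 543.2 -105.3   12. ] [538.8 -95.1  12. ]
b2 [ 520.3 -326.4    7.3] [ 524.6 -327.3   12. ] [ 517.5 -323.2   12. ]
b3 [ 389.  -316.4    8.9] [ 391.4 -317.3   12. ] [ 388.3 -313.9   12. ]
b4 [ 406.7 -108.8  -16.1] [ 421.9 -122.6   12. ] [404.8 -88.5  12. ]
```

>>> {"fn": "carry_out", "kwargs": {"plan": [{"tz": 30,"rz": -0.096},{"tx": 16,"ty": -42,"tz": 20,"rz": -0.096},{"tx": 16,"ty": -42,"tz": 20,"rz": -0.096},{"tx": 16,"ty": -42,"tz": 20,"rz": -0.096},{"tx": 16,"ty": -42,"rz": -0.096},{"tx": 16,"ty": -42,"rz": -0.096},{"tx": 16,"ty": -42,"rz": -0.096},{"tx": 16,"ty": -42,"rz": -0.096},{"tx": 16,"ty": -42,"rz": -0.096},{"tx": 16,"ty": -42,"rz": -0.096},{"tx": 16,"ty": -42,"rz": -0.096},{"tx": 16,"ty": -42,"rz": -0.1}], "gripper": 0.0}}

```text
invalid input at $.plan[0]: expected keys tx, ty, tz, rx, ry, rz
```

>>> {"fn": "carry_out", "kwargs": {"plan": [{"tx": 16,"ty": -44,"tz": -15},{"tx": 16,"ty": -44,"tz": -15},{"tx": 16,"ty": -44,"tz": -15},{"tx": 16,"ty": -40,"tz": -15},{},{},{}]}}

```text
invalid input at $.plan[0]: expected keys tx, ty, tz, rx, ry, rz
```

Run:
```python
from h import *
np.set_printoptions(precision=2,suppress=True)
o=bot.get_obs();print(o);m=bot.camera_model("wrist");import pickle;pickle.dump(m,open("m1.pkl","wb"))
im=bot.capture("wrist")[:,:,::-1];cv2.imwrite("pics/wrist1.png",im)
for X in ([451,-154.3,134],[459,-261.6,134]):
    c=m["R"]@X+m["t"];r=np.arctan2(np.hypot(c[0],c[1]),c[2]);K=m["camera_matrix"];u=c[:2]/np.hypot(c[0],c[1])*r*K[0,0]+K[:2,2];print(u)
```

```text
{'time': 0.15, 'joint_positions': array([ 1.01,  0.34,  1.52,  0.  ,  1.28, -0.15]), 'dq': array([-0., -0., -0.,  0., -0.,  0.]), 'tau': array([  0.  , -43.15, -24.44,   0.07,   0.05,  -0.  ]), 'tool_pos': array([211.4 , 480.22, 202.31]), 'tcp_rot': array([-3.14, -0.  ,  2.73]), 'contact_force': array([-1.01,  1.33,  0.61]), 'moment': array([-0.07,  0.01, -0.02]), 'finger_force': 0.0, 'grip_width': 91.97330172481117}
[ 49.06 499.61]
[ 26.08 499.87]
```

View pics/wrist1.png

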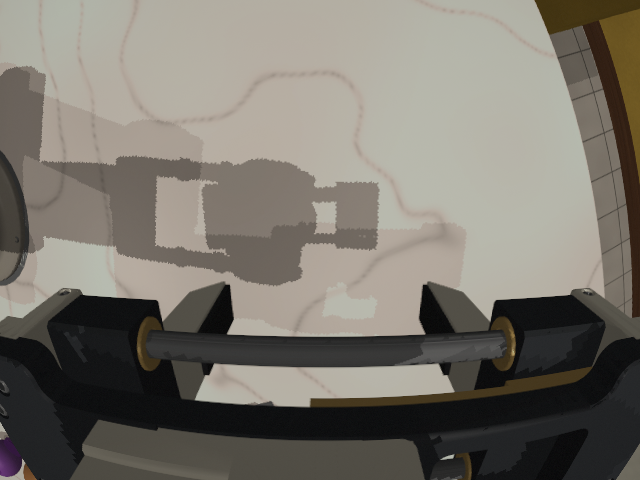

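The arm hasn't moved: every row needs all six keys. The wrist view is unchanged.

>>> {"fn": "carry_out", "kwargs": {"plan": [{"tx": 0,"ty": 0,"tz": 30,"rx": 0,"ry": 0,"rz": -0.096},{"tx": 16,"ty": -42,"tz": 20,"rx": 0,"ry": 0,"rz": -0.096},{"tx": 16,"ty": -42,"tz": 20,"rx": 0,"ry": 0,"rz": -0.096},{"tx": 16,"ty": -42,"tz": 20,"rx": 0,"ry": 0,"rz": -0.096},{"tx": 16,"ty": -42,"tz": 0,"rx": 0,"ry": 0,"rz": -0.096},{"tx": 16,"ty": -42,"tz": 0,"rx": 0,"ry": 0,"rz": -0.096},{"tx": 16,"ty": -42,"tz": 0,"rx": 0,"ry": 0,"rz": -0.096},{"tx": 16,"ty": -42,"tz": 0,"rx": 0,"ry": 0,"rz": -0.096},{"tx": 16,"ty": -42,"tz": 0,"rx": 0,"ry": 0,"rz": -0.096},{"tx": 16,"ty": -42,"tz": 0,"rx": 0,"ry": 0,"rz": -0.096},{"tx": 16,"ty": -42,"tz": 0,"rx": 0,"ry": 0,"rz": -0.096},{"tx": 16,"ty": -42,"tz": 0,"rx": 0,"ry": 0,"rz": -0.1}], "gripper": 0.0}}

```text
time: 1.4
tool_pos: [387.7, 16.7, 293.0]
tcp_rot: [3.141, -0.0, 1.567]
contact_force: [0.4, 0.4, -0.2]
grip_width: 92.0
finger_force: 0.0
```

>>> {"fn": "carry_out", "kwargs": {"plan": [{"tx": 16,"ty": -44,"tz": -15,"rx": 0,"ry": 0,"rz": 0},{"tx": 16,"ty": -44,"tz": -15,"rx": 0,"ry": 0,"rz": 0},{"tx": 16,"ty": -44,"tz": -15,"rx": 0,"ry": 0,"rz": 0},{"tx": 16,"ty": -40,"tz": -15,"rx": 0,"ry": 0,"rz": 0},{"tx": 0,"ty": 0,"tz": 0,"rx": 0,"ry": 0,"rz": 0},{"tx": 0,"ty": 0,"tz": 0,"rx": 0,"ry": 0,"rz": 0},{"tx": 0,"ty": 0,"tz": 0,"rx": 0,"ry": 0,"rz": 0}]}}

```text
time: 2.1
tool_pos: [451.4, -152.8, 233.1]
tcp_rot: [3.141, -0.0, 1.571]
contact_force: [-0.3, 0.1, 0.5]
grip_width: 91.6
finger_force: 0.0
```

```bash
cat >> h.py <<'E'
def proj(m,X):
    c=m["R"]@X+m["t"];h=np.hypot(c[0],c[1]);r=np.arctan2(h,c[2]);K=m["camera_matrix"];return c[:2]/h*r*K[0,0]+K[:2,2]
E
python3 - <<'E'
from h import *
np.set_printoptions(precision=3,suppress=True)
o=bot.get_obs();print({k:o[k] for k in("time","tool_pos","tcp_rot","contact_force","joint_positions")});m=bot.camera_model("wrist")
im=bot.capture("wrist")[:,:,::-1];cv2.imwrite("pics/wrist2.png",im)
for X in ([451,-154.3,134],[459,-261.6,134]): print(proj(m,np.array(X)))
E
```

```text
{'time': 2.1, 'tool_pos': array([ 451.381, -152.767,  233.135]), 'tcp_rot': array([ 3.141, -0.   ,  1.571]), 'contact_force': array([-0.332,  0.139,  0.522]), 'joint_positions': array([-0.488,  0.229,  1.597,  0.   ,  1.316, -0.488])}
[326.088 232.786]
[334.739 347.089]
```

View pics/wrist2.png

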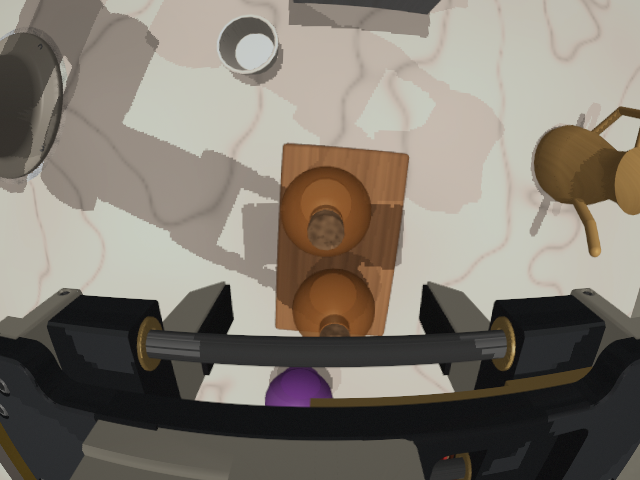

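The wrist view shows the first jar's stopper at (326,231), against (326,233) predicted, so x is right and y is about 1 mm toward +y. The second stopper is at (334,330), partly hidden. I'll descend on the near jar, then average the unloaded force.

>>> {"fn": "carry_out", "kwargs": {"plan": [{"tx": 0,"ty": -0.5,"tz": -30,"rx": 0,"ry": 0,"rz": 0},{"tx": 0,"ty": 0,"tz": -40,"rx": 0,"ry": 0,"rz": 0},{"tx": 0,"ty": 0,"tz": -30,"rx": 0,"ry": 0,"rz": 0},{"tx": 0,"ty": 0,"tz": -20,"rx": 0,"ry": 0,"rz": 0},{"tx": 0,"ty": 0,"tz": -8.5,"rx": 0,"ry": 0,"rz": 0},{"tx": 0,"ty": 0,"tz": 0,"rx": 0,"ry": 0,"rz": 0},{"tx": 0,"ty": 0,"tz": 0,"rx": 0,"ry": 0,"rz": 0},{"tx": 0,"ty": 0,"tz": 0,"rx": 0,"ry": 0,"rz": 0}]}}

```text
time: 2.95
tool_pos: [452.4, -154.2, 105.7]
tcp_rot: [3.139, 0.001, 1.571]
contact_force: [-0.6, -0.1, -0.3]
grip_width: 91.8
finger_force: 0.0
```

```bash
cat >> h.py <<'E'
def avg(n=16):
    F=[];P=[]
    for i in range(n):
        o=bot.get_obs();F.append(np.r_[o["contact_force"],o["moment"]]);P.append(o["tool_pos"]);bot.capture("side")
    F=np.array(F);print("t",o["time"],"F",F.mean(0).round(2),"sd",F.std(0).round(2),"pos",np.mean(P,0).round(2),"psd",np.std(P,0).round(2),"tau",o["tau"].round(2))
E
python3 -c "
from h import *
avg(14)"
```

```text
t 3.6 F [ 0.01 -0.17  0.07 -0.09  0.05 -0.01] sd [0.59 0.5  0.51 0.03 0.03 0.02] pos [ 451.8  -154.11  104.78] psd [0.3  0.09 0.48] tau [ -0.   -40.16 -20.25   0.05   0.07   0.  ]
```

>>> {"fn": "carry_out", "kwargs": {"plan": [{"tx": 0,"ty": 0,"tz": 0,"rx": 0,"ry": 0,"rz": 0},{"tx": 0,"ty": 0,"tz": 0,"rx": 0,"ry": 0,"rz": 0},{"tx": 0,"ty": 0,"tz": 0,"rx": 0,"ry": 0,"rz": 0},{"tx": 0,"ty": 0,"tz": 0,"rx": 0,"ry": 0,"rz": 0},{"tx": 0,"ty": 0,"tz": 0,"rx": 0,"ry": 0,"rz": 0},{"tx": 0,"ty": 0,"tz": 0,"rx": 0,"ry": 0,"rz": 0}], "gripper": 0.62}}

```text
time: 4.25
tool_pos: [451.6, -154.0, 104.3]
tcp_rot: [3.142, -0.0, 1.571]
contact_force: [-0.6, -0.4, -0.3]
grip_width: 48.3
finger_force: 0.0
```

>>> {"fn": "carry_out", "kwargs": {"plan": [{"tx": 0,"ty": 0,"tz": 0,"rx": 0,"ry": 0,"rz": 0},{"tx": 0,"ty": 0,"tz": 0,"rx": 0,"ry": 0,"rz": 0},{"tx": 0,"ty": 0,"tz": 0,"rx": 0,"ry": 0,"rz": 0},{"tx": 0,"ty": 0,"tz": 0,"rx": 0,"ry": 0,"rz": 0},{"tx": 0,"ty": 0,"tz": 0,"rx": 0,"ry": 0,"rz": 0}], "gripper": 1.0}}

```text
time: 4.75
tool_pos: [451.3, -154.0, 104.3]
tcp_rot: [-3.141, -0.0, 1.571]
contact_force: [-1.6, -0.0, 1.4]
grip_width: 28.4
finger_force: 30.0
```

>>> {"fn": "carry_out", "kwargs": {"plan": [{"tx": 0,"ty": 0,"tz": 3,"rx": 0,"ry": 0,"rz": 0},{"tx": 0,"ty": 0,"tz": 8,"rx": 0,"ry": 0,"rz": 0},{"tx": 0,"ty": 0,"tz": 20,"rx": 0,"ry": 0,"rz": 0},{"tx": 0,"ty": 0,"tz": 30,"rx": 0,"ry": 0,"rz": 0},{"tx": 0,"ty": 0,"tz": 30,"rx": 0,"ry": 0,"rz": 0},{"tx": 0,"ty": 0,"tz": 30,"rx": 0,"ry": 0,"rz": 0},{"tx": 0,"ty": 0,"tz": 30,"rx": 0,"ry": 0,"rz": 0},{"tx": 0,"ty": 0,"tz": 30,"rx": 0,"ry": 0,"rz": 0},{"tx": 0,"ty": 0,"tz": 20,"rx": 0,"ry": 0,"rz": 0},{"tx": 0,"ty": 0,"tz": 9,"rx": 0,"ry": 0,"rz": 0},{"tx": 0,"ty": 0,"tz": 0,"rx": 0,"ry": 0,"rz": 0}]}}

```text
time: 5.85
tool_pos: [451.7, -154.0, 314.9]
tcp_rot: [3.14, 0.001, 1.571]
contact_force: [-0.4, 0.2, -8.1]
grip_width: 28.1
finger_force: 30.0
```

>>> {"fn": "carry_out", "kwargs": {"plan": [{"tx": 0,"ty": 8,"tz": 0,"rx": 0,"ry": 0,"rz": -0.006},{"tx": 4,"ty": 20,"tz": 0,"rx": 0,"ry": 0,"rz": -0.006},{"tx": 4,"ty": 32,"tz": 0,"rx": 0,"ry": 0,"rz": -0.006},{"tx": 4,"ty": 40,"tz": 0,"rx": 0,"ry": 0,"rz": -0.006},{"tx": 6,"ty": 45,"tz": 0,"rx": 0,"ry": 0,"rz": -0.006},{"tx": 6,"ty": 45,"tz": 0,"rx": 0,"ry": 0,"rz": -0.006},{"tx": 6,"ty": 45,"tz": 0,"rx": 0,"ry": 0,"rz": -0.006},{"tx": 6,"ty": 45,"tz": 0,"rx": 0,"ry": 0,"rz": -0.006},{"tx": 6,"ty": 40,"tz": 0,"rx": 0,"ry": 0,"rz": -0.006},{"tx": 4,"ty": 32,"tz": 0,"rx": 0,"ry": 0,"rz": -0.006},{"tx": 2,"ty": 22,"tz": 0,"rx": 0,"ry": 0,"rz": 0},{"tx": 0,"ty": 12,"tz": 0,"rx": 0,"ry": 0,"rz": 0}]}}

```text
time: 7.05
tool_pos: [498.5, 234.2, 312.2]
tcp_rot: [-3.138, 0.001, 1.513]
contact_force: [0.9, 0.5, -8.7]
grip_width: 28.2
finger_force: 30.0
```

>>> {"fn": "carry_out", "kwargs": {"plan": [{"tx": 0,"ty": 5,"tz": 0,"rx": 0,"ry": 0,"rz": 0},{"tx": 0,"ty": 0,"tz": 0,"rx": 0,"ry": 0,"rz": 0},{"tx": 0,"ty": 0,"tz": 0,"rx": 0,"ry": 0,"rz": 0},{"tx": 0,"ty": 0,"tz": 0,"rx": 0,"ry": 0,"rz": 0}]}}

```text
time: 7.45
tool_pos: [499.7, 235.9, 314.5]
tcp_rot: [3.141, 0.0, 1.509]
contact_force: [0.4, 0.5, -9.3]
grip_width: 28.2
finger_force: 30.0
```

Run:
```python
from h import *
np.set_printoptions(precision=1,suppress=True)
avg(14)
m=bot.camera_model("wrist")
im=bot.capture("wrist")[:,:,::-1].copy()
im2=bot.capture("side")[:,:,::-1]
cv2.imwrite("pics/w3raw.png",im)
for X in ([414,70.7,190],[430.5,300.9,190],[578.7,294.1,190],[563,64.4,190]):
    u=proj(m,np.array(X));print(u);cv2.circle(im,tuple(int(v) for v in u),3,(0,255,0),1)
c=np.zeros((480,800,3),np.uint8);c[:,:480]=im[:,80:560];c[:,480:]=im2[0:480,200:520]
cv2.imwrite("pics/w3.png",c)
```

```text
t 8.1 F [ 0.1  0.1 -8.3 -0.1  0.1 -0. ] sd [0.6 0.5 0.6 0.  0.  0. ] pos [499.6 236.6 314.4] psd [0.1 0.4 0.1] tau [  0.  -49.5 -29.7   0.1  -0.   -0. ]
[254.8 380.3]
[239.5 154. ]
[417.1 151.9]
[396.3 378.7]
```

View pics/w3.png

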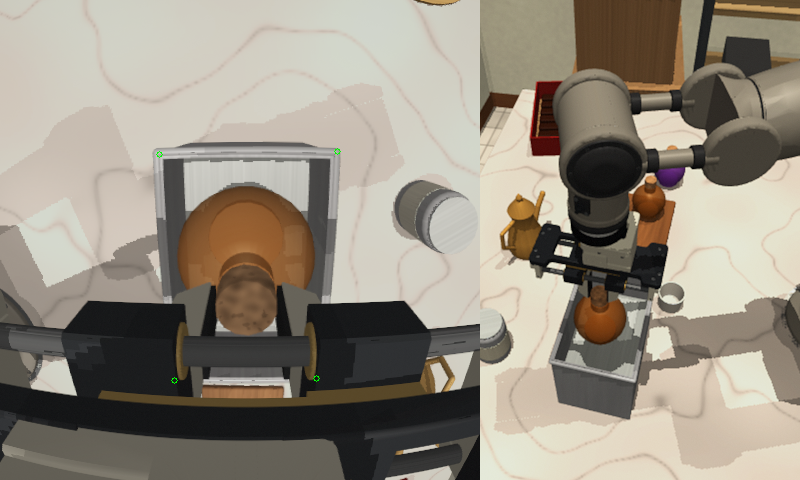

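The wrist picture shows the tub rim's far corners at crop (153,151) and (340,150), within 2 mm of prediction, and the near rim at row 380 as predicted. The jar hangs upright and centred across the tub. The jar weighs about 8.4 N, so the plate should sink about 28 mm under it.

>>> {"fn": "carry_out", "kwargs": {"plan": [{"tx": 0,"ty": 1,"tz": -8,"rx": 0,"ry": 0,"rz": 0},{"tx": 0,"ty": 0,"tz": -12,"rx": 0,"ry": 0,"rz": 0},{"tx": 0,"ty": 0,"tz": -14,"rx": 0,"ry": 0,"rz": 0},{"tx": 0,"ty": 0,"tz": -14,"rx": 0,"ry": 0,"rz": 0},{"tx": 0,"ty": 0,"tz": -14,"rx": 0,"ry": 0,"rz": 0},{"tx": 0,"ty": 0,"tz": -14,"rx": 0,"ry": 0,"rz": 0},{"tx": 0,"ty": 0,"tz": -12,"rx": 0,"ry": 0,"rz": 0},{"tx": 0,"ty": 0,"tz": -10,"rx": 0,"ry": 0,"rz": 0},{"tx": 0,"ty": 0,"tz": -6,"rx": 0,"ry": 0,"rz": 0},{"tx": 0,"ty": 0,"tz": -2,"rx": 0,"ry": 0,"rz": 0},{"tx": 0,"ty": 0,"tz": 0,"rx": 0,"ry": 0,"rz": 0}]}}

```text
time: 9.35
tool_pos: [499.7, 238.0, 208.4]
tcp_rot: [3.141, -0.0, 1.511]
contact_force: [0.2, -0.8, -8.8]
grip_width: 28.0
finger_force: 30.0
```

>>> {"fn": "carry_out", "kwargs": {"plan": [{"tx": 0,"ty": 0,"tz": -2,"rx": 0,"ry": 0,"rz": 0},{"tx": 0,"ty": 0,"tz": -2,"rx": 0,"ry": 0,"rz": 0},{"tx": 0,"ty": 0,"tz": -2,"rx": 0,"ry": 0,"rz": 0},{"tx": 0,"ty": 0,"tz": -2,"rx": 0,"ry": 0,"rz": 0},{"tx": 0,"ty": 0,"tz": -2,"rx": 0,"ry": 0,"rz": 0},{"tx": 0,"ty": 0,"tz": -2,"rx": 0,"ry": 0,"rz": 0},{"tx": 0,"ty": 0,"tz": -2,"rx": 0,"ry": 0,"rz": 0},{"tx": 0,"ty": 0,"tz": -2,"rx": 0,"ry": 0,"rz": 0},{"tx": 0,"ty": 0,"tz": -2,"rx": 0,"ry": 0,"rz": 0},{"tx": 0,"ty": 0,"tz": -2,"rx": 0,"ry": 0,"rz": 0},{"tx": 0,"ty": 0,"tz": -2,"rx": 0,"ry": 0,"rz": 0},{"tx": 0,"ty": 0,"tz": -2,"rx": 0,"ry": 0,"rz": 0}]}}

```text
time: 10.55
tool_pos: [499.6, 238.1, 184.4]
tcp_rot: [3.141, -0.0, 1.511]
contact_force: [-0.7, -0.3, -3.6]
grip_width: 28.4
finger_force: 30.0
```

```bash
python3 -c "
from h import *
avg(12)"
```

```text
t 11.1 F [-0.73 -0.15 -5.   -0.11  0.2  -0.01] sd [0.3  0.52 0.58 0.02 0.06 0.03] pos [499.62 238.02 184.43] psd [0.04 0.02 0.13] tau [ -0.07 -49.21 -26.36   0.07  -0.19  -0.  ]
```

>>> {"fn": "carry_out", "kwargs": {"plan": [{"tx": 0,"ty": 0,"tz": -2,"rx": 0,"ry": 0,"rz": 0},{"tx": 0,"ty": 0,"tz": -2,"rx": 0,"ry": 0,"rz": 0},{"tx": 0,"ty": 0,"tz": -2,"rx": 0,"ry": 0,"rz": 0},{"tx": 0,"ty": 0,"tz": -2,"rx": 0,"ry": 0,"rz": 0},{"tx": 0,"ty": 0,"tz": -2,"rx": 0,"ry": 0,"rz": 0},{"tx": 0,"ty": 0,"tz": -2,"rx": 0,"ry": 0,"rz": 0},{"tx": 0,"ty": 0,"tz": -2,"rx": 0,"ry": 0,"rz": 0},{"tx": 0,"ty": 0,"tz": -2,"rx": 0,"ry": 0,"rz": 0},{"tx": 0,"ty": 0,"tz": 0,"rx": 0,"ry": 0,"rz": 0},{"tx": 0,"ty": 0,"tz": 0,"rx": 0,"ry": 0,"rz": 0}]}}

```text
time: 12.15
tool_pos: [499.6, 238.0, 168.5]
tcp_rot: [3.141, -0.0, 1.511]
contact_force: [-1.2, 0.4, 0.2]
grip_width: 28.2
finger_force: 30.0
```

```bash
python3 -c "
from h import *
avg(20)"
```

```text
t 13.1 F [-1.32 -0.19 -0.29 -0.14  0.28  0.01] sd [0.56 0.48 0.66 0.03 0.03 0.03] pos [499.62 238.02 168.41] psd [0.01 0.01 0.07] tau [ -0.16 -46.83 -24.52   0.06  -0.36  -0.  ]
```

>>> {"fn": "carry_out", "kwargs": {"plan": [{"tx": 0,"ty": 0,"tz": -0.5,"rx": 0,"ry": 0.003,"rz": 0},{"tx": 0,"ty": 0,"tz": -0.5,"rx": 0,"ry": 0.003,"rz": 0},{"tx": 0,"ty": 0,"tz": 0,"rx": 0,"ry": 0,"rz": 0},{"tx": 0,"ty": 0,"tz": 0,"rx": 0,"ry": 0,"rz": 0}]}}

```text
time: 13.55
tool_pos: [499.7, 238.0, 167.4]
tcp_rot: [-3.136, 0.0, 1.511]
contact_force: [-0.5, -0.3, 0.7]
grip_width: 28.5
finger_force: 30.0
```

```bash
python3 -c "
from h import *
avg(16)"
```

```text
t 14.3 F [-0.68 -0.29  0.   -0.15  0.06 -0.01] sd [0.42 0.54 0.49 0.03 0.03 0.03] pos [499.63 238.02 167.38] psd [0.03 0.01 0.02] tau [ -0.05 -46.74 -23.99   0.13  -0.05  -0.  ]
```

>>> {"fn": "carry_out", "kwargs": {"plan": [{"tx": 0,"ty": 0,"tz": 0,"rx": 0,"ry": 0,"rz": 0},{"tx": 0,"ty": 0,"tz": 0,"rx": 0,"ry": 0,"rz": 0},{"tx": 0,"ty": 0,"tz": 0,"rx": 0,"ry": 0,"rz": 0},{"tx": 0,"ty": 0,"tz": 0,"rx": 0,"ry": 0,"rz": 0},{"tx": 0,"ty": 0,"tz": 0,"rx": 0,"ry": 0,"rz": 0}], "gripper": 0.42}}

```text
time: 14.85
tool_pos: [499.6, 238.0, 167.3]
tcp_rot: [-3.136, 0.0, 1.511]
contact_force: [-0.9, -0.2, -0.3]
grip_width: 52.7
finger_force: 0.0
```

>>> {"fn": "carry_out", "kwargs": {"plan": [{"tx": 0,"ty": 0,"tz": 5,"rx": 0,"ry": 0,"rz": 0},{"tx": 0,"ty": 0,"tz": 15,"rx": 0,"ry": -0.006,"rz": 0},{"tx": 0,"ty": 0,"tz": 30,"rx": 0,"ry": 0,"rz": 0},{"tx": 0,"ty": 0,"tz": 40,"rx": 0,"ry": 0,"rz": 0},{"tx": 0,"ty": 0,"tz": 0,"rx": 0,"ry": 0,"rz": 0}]}}

```text
time: 15.35
tool_pos: [502.1, 238.9, 264.4]
tcp_rot: [3.13, -0.004, 1.511]
contact_force: [1.6, 0.6, 0.1]
grip_width: 53.3
finger_force: 0.0
```

Run:
```python
from h import *
np.set_printoptions(precision=2,suppress=True)
avg(10)
m=bot.camera_model("wrist");im=bot.capture("wrist")[:,:,::-1].copy();cv2.imwrite("pics/w4.png",im)
print(m["R"],-m["R"].T@m["t"])
print(proj(m,np.array([499.6,238,167.4-92.5+122])))
h=cv2.cvtColor(im,cv2.COLOR_BGR2HSV);print([h[y,320] for y in range(150,330,15)])
```

```text
t 15.8 F [ 0.06  0.05  0.05 -0.08  0.06  0.01] sd [0.76 0.39 0.33 0.02 0.03 0.04] pos [499.74 238.08 258.25] psd [1.   0.36 2.58] tau [  0.01 -45.6  -25.87   0.09   0.02  -0.  ]
[[ 1.   -0.06 -0.  ]
 [-0.06 -0.95  0.3 ]
 [-0.02 -0.3  -0.95]] [504.04 319.49 439.14]
[327.08 246.6 ]
[array([10,  8, 94], dtype=uint8), array([ 15,   9, 170], dtype=uint8), array([ 14, 164, 123], dtype=uint8), array([ 14, 167, 157], dtype=uint8), array([ 15, 156, 172], dtype=uint8), array([ 13, 122,  98], dtype=uint8), array([ 14, 119, 116], dtype=uint8), array([ 14, 117, 129], dtype=uint8), array([ 17,  48, 133], dtype=uint8), array([ 26,  12, 151], dtype=uint8), array([ 30,  10, 150], dtype=uint8), array([ 26,  14, 149], dtype=uint8)]
```

View pics/w4.png

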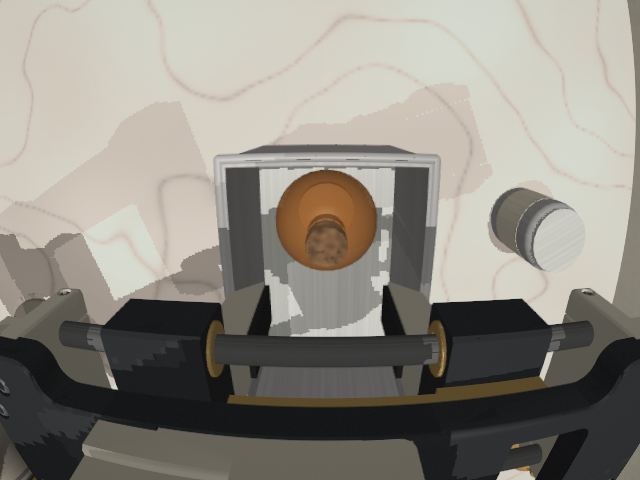

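The first jar stands upright in the far slot, with its stopper at (327,243) against (327,247) predicted, and it didn't move on release. Next is the second jar.

>>> {"fn": "carry_out", "kwargs": {"plan": [{"tx": -2,"ty": -25,"tz": 0,"rx": 0,"ry": 0,"rz": 0},{"tx": -4,"ty": -45,"tz": 0,"rx": 0,"ry": 0,"rz": 0},{"tx": -4,"ty": -45,"tz": 0,"rx": 0,"ry": 0,"rz": 0},{"tx": -4,"ty": -45,"tz": 0,"rx": 0,"ry": 0,"rz": 0},{"tx": -4,"ty": -45,"tz": 0,"rx": 0,"ry": 0,"rz": 0},{"tx": -4,"ty": -45,"tz": 0,"rx": 0,"ry": 0,"rz": 0},{"tx": -4,"ty": -45,"tz": 0,"rx": 0,"ry": 0,"rz": 0},{"tx": -4,"ty": -45,"tz": 0,"rx": 0,"ry": 0,"rz": 0},{"tx": -4,"ty": -45,"tz": 0,"rx": 0,"ry": 0,"rz": 0},{"tx": -4,"ty": -45,"tz": -10,"rx": 0,"ry": 0,"rz": 0},{"tx": -2,"ty": -40,"tz": -10,"rx": 0,"ry": 0,"rz": 0},{"tx": 0,"ty": -20,"tz": -10,"rx": 0,"ry": 0,"rz": 0}], "gripper": 0.42}}

```text
time: 17.1
tool_pos: [458.9, -255.2, 226.7]
tcp_rot: [-3.142, 0.001, 1.508]
contact_force: [1.4, 0.2, 0.1]
grip_width: 52.9
finger_force: 0.0
```

>>> {"fn": "carry_out", "kwargs": {"plan": [{"tx": 0,"ty": -9,"tz": 0,"rx": 0,"ry": 0,"rz": 0},{"tx": 0,"ty": 0,"tz": 0,"rx": 0,"ry": 0,"rz": 0},{"tx": 0,"ty": 0,"tz": 0,"rx": 0,"ry": 0,"rz": 0},{"tx": 0,"ty": 0,"tz": 0,"rx": 0,"ry": 0,"rz": 0},{"tx": 0,"ty": 0,"tz": 0,"rx": 0,"ry": 0,"rz": 0}], "gripper": 0.0}}

```text
time: 17.6
tool_pos: [460.0, -260.0, 228.0]
tcp_rot: [3.141, 0.0, 1.512]
contact_force: [0.2, 0.2, 0.9]
grip_width: 88.2
finger_force: 0.0
```

Run:
```python
from h import *
np.set_printoptions(precision=2,suppress=True)
o=bot.get_obs();print(o["tool_pos"],o["tcp_rot"])
m=bot.camera_model("wrist");im=bot.capture("wrist")[:,:,::-1].copy();cv2.imwrite("pics/w5.png",im)
u=proj(m,np.array([459.1,-261.5,134]));print(u)
cv2.circle(im,tuple(int(round(v)) for v in u),2,(0,255,0),-1)
x,y=int(u[0]),int(u[1]);cv2.imwrite("pics/w5c.png",cv2.resize(im[y-90:y+70,x-100:x+100],None,fx=3,fy=3,interpolation=3))
```

```text
[ 459.96 -260.02  227.95] [3.14 0.   1.51]
[325.52 234.57]
```

View pics/w5c.png

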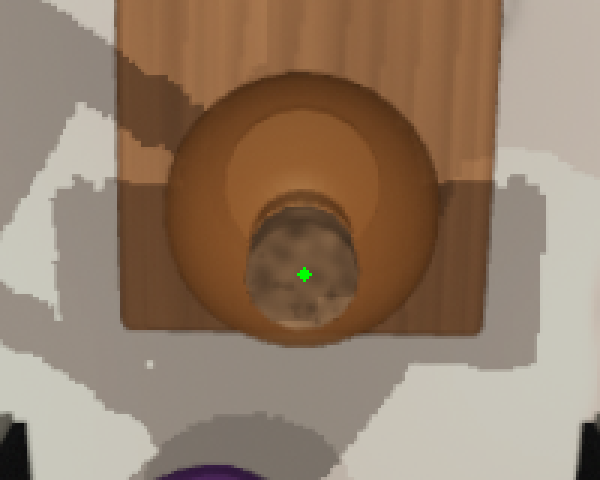

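The amber jar's stopper top lies right at the predicted point, crop (303,274). The purple jar is clear of it at the bottom, about 145 mm away.

>>> {"fn": "carry_out", "kwargs": {"plan": [{"tx": -0.7,"ty": -1.5,"tz": -30,"rx": 0,"ry": 0,"rz": 0},{"tx": 0,"ty": 0,"tz": -40,"rx": 0,"ry": 0,"rz": 0},{"tx": 0,"ty": 0,"tz": -30,"rx": 0,"ry": 0,"rz": 0},{"tx": 0,"ty": 0,"tz": -16,"rx": 0,"ry": 0,"rz": 0},{"tx": 0,"ty": 0,"tz": -7.5,"rx": 0,"ry": 0,"rz": 0},{"tx": 0,"ty": 0,"tz": 0,"rx": 0,"ry": 0,"rz": 0},{"tx": 0,"ty": 0,"tz": 0,"rx": 0,"ry": 0,"rz": 0},{"tx": 0,"ty": 0,"tz": 0,"rx": 0,"ry": 0,"rz": 0}]}}

```text
time: 18.45
tool_pos: [459.6, -262.9, 105.1]
tcp_rot: [3.14, 0.001, 1.511]
contact_force: [-0.2, -1.0, 0.8]
grip_width: 91.8
finger_force: 0.0
```

>>> {"fn": "carry_out", "kwargs": {"plan": [{"tx": 0,"ty": 0,"tz": 0,"rx": 0,"ry": 0,"rz": 0},{"tx": 0,"ty": 0,"tz": 0,"rx": 0,"ry": 0,"rz": 0},{"tx": 0,"ty": 0,"tz": 0,"rx": 0,"ry": 0,"rz": 0},{"tx": 0,"ty": 0,"tz": 0,"rx": 0,"ry": 0,"rz": 0},{"tx": 0,"ty": 0,"tz": 0,"rx": 0,"ry": 0,"rz": 0},{"tx": 0,"ty": 0,"tz": 0,"rx": 0,"ry": 0,"rz": 0},{"tx": 0,"ty": 0,"tz": 0,"rx": 0,"ry": 0,"rz": 0},{"tx": 0,"ty": 0,"tz": 0,"rx": 0,"ry": 0,"rz": 0}], "gripper": 0.62}}

```text
time: 19.25
tool_pos: [458.9, -262.5, 103.8]
tcp_rot: [3.141, 0.0, 1.511]
contact_force: [-0.1, 0.8, -0.1]
grip_width: 35.9
finger_force: 0.0
```

>>> {"fn": "carry_out", "kwargs": {"plan": [{"tx": 0,"ty": 0,"tz": 0,"rx": 0,"ry": 0,"rz": 0},{"tx": 0,"ty": 0,"tz": 0,"rx": 0,"ry": 0,"rz": 0},{"tx": 0,"ty": 0,"tz": 0,"rx": 0,"ry": 0,"rz": 0},{"tx": 0,"ty": 0,"tz": 0,"rx": 0,"ry": 0,"rz": 0},{"tx": 0,"ty": 0,"tz": 0,"rx": 0,"ry": 0,"rz": 0}], "gripper": 1.0}}

```text
time: 19.75
tool_pos: [459.0, -262.5, 103.8]
tcp_rot: [3.141, 0.0, 1.511]
contact_force: [1.2, 0.4, 0.2]
grip_width: 29.2
finger_force: 30.0
```

>>> {"fn": "carry_out", "kwargs": {"plan": [{"tx": 0,"ty": 0,"tz": 3,"rx": 0,"ry": 0,"rz": 0},{"tx": 0,"ty": 0,"tz": 8,"rx": 0,"ry": 0,"rz": 0},{"tx": 0,"ty": 0,"tz": 20,"rx": 0,"ry": 0,"rz": 0},{"tx": 0,"ty": 0,"tz": 30,"rx": 0,"ry": 0,"rz": 0},{"tx": 0,"ty": 0,"tz": 30,"rx": 0,"ry": 0,"rz": 0},{"tx": 0,"ty": 0,"tz": 30,"rx": 0,"ry": 0,"rz": 0},{"tx": 0,"ty": 0,"tz": 30,"rx": 0,"ry": 0,"rz": 0},{"tx": 0,"ty": 0,"tz": 30,"rx": 0,"ry": 0,"rz": 0},{"tx": 0,"ty": 0,"tz": 20,"rx": 0,"ry": 0,"rz": 0},{"tx": 0,"ty": 0,"tz": 10,"rx": 0,"ry": 0,"rz": 0},{"tx": 0,"ty": 0,"tz": 0,"rx": 0,"ry": 0,"rz": 0},{"tx": 0,"ty": 0,"tz": 0,"rx": 0,"ry": 0,"rz": 0}]}}

```text
time: 20.95
tool_pos: [458.4, -262.2, 313.7]
tcp_rot: [-3.14, -0.001, 1.511]
contact_force: [0.2, 0.8, -4.3]
grip_width: 28.5
finger_force: 30.0
```

>>> {"fn": "carry_out", "kwargs": {"plan": [{"tx": 0,"ty": 8,"tz": 0,"rx": 0,"ry": 0,"rz": 0},{"tx": 3,"ty": 20,"tz": 0,"rx": 0,"ry": 0,"rz": 0},{"tx": 3,"ty": 32,"tz": 0,"rx": 0,"ry": 0,"rz": 0},{"tx": 4,"ty": 40,"tz": 0,"rx": 0,"ry": 0,"rz": 0},{"tx": 4,"ty": 45,"tz": 0,"rx": 0,"ry": 0,"rz": 0},{"tx": 4,"ty": 45,"tz": 0,"rx": 0,"ry": 0,"rz": 0},{"tx": 4,"ty": 45,"tz": 0,"rx": 0,"ry": 0,"rz": 0},{"tx": 4,"ty": 45,"tz": 0,"rx": 0,"ry": 0,"rz": 0},{"tx": 4,"ty": 40,"tz": 0,"rx": 0,"ry": 0,"rz": 0},{"tx": 3,"ty": 32,"tz": 0,"rx": 0,"ry": 0,"rz": 0},{"tx": 1,"ty": 22,"tz": 0,"rx": 0,"ry": 0,"rz": 0},{"tx": 0,"ty": 11,"tz": 0,"rx": 0,"ry": 0,"rz": 0}]}}

```text
time: 22.15
tool_pos: [492.0, 124.8, 313.7]
tcp_rot: [-3.139, -0.0, 1.513]
contact_force: [-0.3, 0.6, -3.0]
grip_width: 28.6
finger_force: 30.0
```

>>> {"fn": "carry_out", "kwargs": {"plan": [{"tx": 0,"ty": 5,"tz": 0,"rx": 0,"ry": 0,"rz": 0},{"tx": 0,"ty": 0,"tz": 0,"rx": 0,"ry": 0,"rz": 0},{"tx": 0,"ty": 0,"tz": 0,"rx": 0,"ry": 0,"rz": 0},{"tx": 0,"ty": 0,"tz": 0,"rx": 0,"ry": 0,"rz": 0}]}}

```text
time: 22.55
tool_pos: [493.0, 126.5, 314.8]
tcp_rot: [3.141, 0.0, 1.509]
contact_force: [0.1, 0.5, -4.0]
grip_width: 28.2
finger_force: 30.0
```

```bash
python3 -c "
from h import *
avg(20)
cv2.imwrite('pics/w6.png',bot.capture('wrist')[:,:,::-1])"
```

```text
t 23.5 F [ 0.12 -0.21 -3.79 -0.08  0.07  0.02] sd [0.4  0.57 0.37 0.03 0.03 0.02] pos [492.9  127.26 314.85] psd [0.04 0.34 0.03] tau [ 0.000e+00 -4.204e+01 -2.784e+01  9.000e-02  2.000e-02 -0.000e+00]
```

View pics/w6.png

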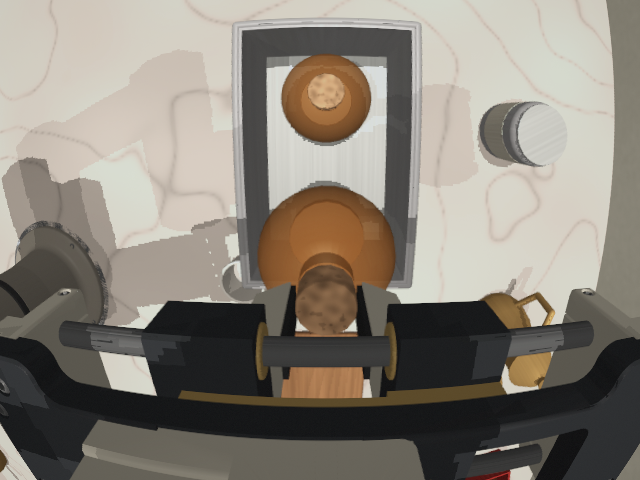

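Jar one is upright at the far end with its stopper at (326,92), and jar two hangs over the near slot. Jar two weighs about 3.85 N, so the plate should sink about 13 mm more, from about 167 to 154 mm TCP height.

>>> {"fn": "carry_out", "kwargs": {"plan": [{"tx": 0,"ty": 0.5,"tz": -8,"rx": 0,"ry": 0,"rz": 0},{"tx": 0,"ty": 0,"tz": -14,"rx": 0,"ry": 0,"rz": 0},{"tx": 0,"ty": 0,"tz": -16,"rx": 0,"ry": 0,"rz": 0},{"tx": 0,"ty": 0,"tz": -16,"rx": 0,"ry": 0,"rz": 0},{"tx": 0,"ty": 0,"tz": -16,"rx": 0,"ry": 0,"rz": 0},{"tx": 0,"ty": 0,"tz": -16,"rx": 0,"ry": 0,"rz": 0},{"tx": 0,"ty": 0,"tz": -16,"rx": 0,"ry": 0,"rz": 0},{"tx": 0,"ty": 0,"tz": -14,"rx": 0,"ry": 0,"rz": 0},{"tx": 0,"ty": 0,"tz": -12,"rx": 0,"ry": 0,"rz": 0},{"tx": 0,"ty": 0,"tz": -8,"rx": 0,"ry": 0,"rz": 0},{"tx": 0,"ty": 0,"tz": -2,"rx": 0,"ry": 0,"rz": 0},{"tx": 0,"ty": 0,"tz": 0,"rx": 0,"ry": 0,"rz": 0}]}}

```text
time: 24.8
tool_pos: [492.8, 128.0, 176.7]
tcp_rot: [-3.141, 0.0, 1.511]
contact_force: [1.3, -0.3, -3.1]
grip_width: 28.3
finger_force: 30.0
```

>>> {"fn": "carry_out", "kwargs": {"plan": [{"tx": 0,"ty": 0,"tz": -1.5,"rx": 0,"ry": 0,"rz": 0},{"tx": 0,"ty": 0,"tz": -1.5,"rx": 0,"ry": 0,"rz": 0},{"tx": 0,"ty": 0,"tz": -1.5,"rx": 0,"ry": 0,"rz": 0},{"tx": 0,"ty": 0,"tz": -1.5,"rx": 0,"ry": 0,"rz": 0},{"tx": 0,"ty": 0,"tz": -1.5,"rx": 0,"ry": 0,"rz": 0},{"tx": 0,"ty": 0,"tz": -1.5,"rx": 0,"ry": 0,"rz": 0},{"tx": 0,"ty": 0,"tz": -1.5,"rx": 0,"ry": 0,"rz": 0},{"tx": 0,"ty": 0,"tz": -1.5,"rx": 0,"ry": 0,"rz": 0},{"tx": 0,"ty": 0,"tz": -1.5,"rx": 0,"ry": 0,"rz": 0},{"tx": 0,"ty": 0,"tz": -1.5,"rx": 0,"ry": 0,"rz": 0},{"tx": 0,"ty": 0,"tz": 0,"rx": 0,"ry": 0,"rz": 0},{"tx": 0,"ty": 0,"tz": 0,"rx": 0,"ry": 0,"rz": 0}]}}

```text
time: 26.0
tool_pos: [493.0, 128.0, 161.9]
tcp_rot: [3.141, -0.0, 1.511]
contact_force: [0.0, -0.3, -1.9]
grip_width: 28.7
finger_force: 30.0
```

```bash
python3 -c "
from h import *
avg(20)"
```

```text
t 26.95 F [ 0.25  0.01 -2.23 -0.1   0.   -0.  ] sd [0.53 0.49 0.33 0.03 0.04 0.03] pos [492.94 128.01 161.9 ] psd [0.03 0.01 0.05] tau [  0.07 -43.19 -23.46   0.1    0.2    0.  ]
```

>>> {"fn": "carry_out", "kwargs": {"plan": [{"tx": 0,"ty": 0,"tz": -1.5,"rx": 0,"ry": 0,"rz": 0},{"tx": 0,"ty": 0,"tz": -1.5,"rx": 0,"ry": 0,"rz": 0},{"tx": 0,"ty": 0,"tz": -1.5,"rx": 0,"ry": 0,"rz": 0},{"tx": 0,"ty": 0,"tz": -1.5,"rx": 0,"ry": 0,"rz": 0},{"tx": 0,"ty": 0,"tz": -1.5,"rx": 0,"ry": 0,"rz": 0},{"tx": 0,"ty": 0,"tz": 0,"rx": 0,"ry": 0,"rz": 0},{"tx": 0,"ty": 0,"tz": 0,"rx": 0,"ry": 0,"rz": 0},{"tx": 0,"ty": 0,"tz": 0,"rx": 0,"ry": 0,"rz": 0}]}}

```text
time: 27.8
tool_pos: [493.0, 128.0, 154.5]
tcp_rot: [3.141, -0.0, 1.511]
contact_force: [0.8, 0.3, 0.4]
grip_width: 28.3
finger_force: 30.0
```

```bash
python3 -c "
from h import *
avg(22)"
```

```text
t 28.85 F [ 0.96 -0.05  0.18 -0.11 -0.09 -0.  ] sd [0.54 0.56 0.56 0.03 0.04 0.04] pos [492.93 128.01 154.39] psd [0.03 0.01 0.04] tau [  0.15 -42.19 -22.23   0.12   0.34   0.  ]
```

>>> {"fn": "carry_out", "kwargs": {"plan": [{"tx": 0,"ty": 0,"tz": 0,"rx": 0,"ry": -0.002,"rz": 0},{"tx": 0,"ty": 0,"tz": 0,"rx": 0,"ry": -0.002,"rz": 0},{"tx": 0,"ty": 0,"tz": 0,"rx": 0,"ry": 0,"rz": 0},{"tx": 0,"ty": 0,"tz": 0,"rx": 0,"ry": 0,"rz": 0}]}}

```text
time: 29.3
tool_pos: [492.7, 128.0, 154.3]
tcp_rot: [3.138, -0.0, 1.511]
contact_force: [0.4, -0.6, 0.2]
grip_width: 28.3
finger_force: 30.0
```

```bash
python3 -c "
from h import *
avg(14)"
```

```text
t 29.95 F [ 0.2  -0.06  0.05 -0.08  0.07 -0.01] sd [0.47 0.43 0.51 0.03 0.03 0.03] pos [492.8  128.01 154.31] psd [0.04 0.02 0.01] tau [ 2.00e-02 -4.22e+01 -2.27e+01  7.00e-02  0.00e+00  0.00e+00]
```

Every force and moment component is now at its unloaded baseline, so I'll release.

>>> {"fn": "carry_out", "kwargs": {"plan": [{"tx": 0,"ty": 0,"tz": 0,"rx": 0,"ry": 0,"rz": 0},{"tx": 0,"ty": 0,"tz": 0,"rx": 0,"ry": 0,"rz": 0},{"tx": 0,"ty": 0,"tz": 0,"rx": 0,"ry": 0,"rz": 0},{"tx": 0,"ty": 0,"tz": 0,"rx": 0,"ry": 0,"rz": 0},{"tx": 0,"ty": 0,"tz": 0,"rx": 0,"ry": 0,"rz": 0}], "gripper": 0.42}}

```text
time: 30.5
tool_pos: [492.8, 128.0, 154.3]
tcp_rot: [3.138, -0.0, 1.511]
contact_force: [0.5, -0.3, 0.2]
grip_width: 53.0
finger_force: 0.0
```

>>> {"fn": "carry_out", "kwargs": {"plan": [{"tx": 0,"ty": 0,"tz": 5,"rx": 0,"ry": 0,"rz": 0},{"tx": 0,"ty": 0,"tz": 15,"rx": 0,"ry": 0,"rz": 0},{"tx": 0,"ty": 0,"tz": 30,"rx": 0,"ry": 0,"rz": 0},{"tx": 0,"ty": 0,"tz": 40,"rx": 0,"ry": 0,"rz": 0},{"tx": 0,"ty": 0,"tz": 40,"rx": 0,"ry": 0,"rz": 0},{"tx": 0,"ty": 0,"tz": 30,"rx": 0,"ry": 0,"rz": 0},{"tx": 0,"ty": -30,"tz": 0,"rx": 0,"ry": 0,"rz": 0},{"tx": 0,"ty": -40,"tz": 0,"rx": 0,"ry": 0,"rz": 0},{"tx": 0,"ty": -30,"tz": 0,"rx": 0,"ry": 0,"rz": 0},{"tx": 0,"ty": 0,"tz": 0,"rx": 0,"ry": 0,"rz": 0},{"tx": 0,"ty": 0,"tz": 0,"rx": 0,"ry": 0,"rz": 0}]}}

```text
time: 31.6
tool_pos: [492.9, 27.8, 314.6]
tcp_rot: [3.137, -0.001, 1.509]
contact_force: [0.2, -0.5, -0.6]
grip_width: 53.4
finger_force: 0.0
```

Run:
```python
from h import *
print(bot.get_obs()["time"])
m=bot.camera_model("wrist");im=bot.capture("wrist")[:,:,::-1].copy();cv2.imwrite("pics/w7raw.png",im)
for X in ([499.6,238,184.4],[492.8,128,184.4]): print(proj(m,np.array(X)).round(1))
# amber cork/ball blobs
h=cv2.cvtColor(im,cv2.COLOR_BGR2HSV);k=cv2.inRange(h,(5,90,40),(20,255,255));n,l,s,c=cv2.connectedComponentsWithStats(k)
print([(s[i].tolist(),c[i].round(0).tolist()) for i in range(1,n) if s[i,4]>600])
```

```text
31.6
[318.8 -18.9]
[318.5 104.3]
[([276, 0, 86, 48, 3382], [319.0, 20.0]), ([277, 67, 86, 84, 5723], [319.0, 109.0]), ([473, 224, 93, 100, 5466], [521.0, 273.0]), ([269, 273, 96, 64, 5927], [316.0, 304.0]), ([206, 320, 19, 57, 615], [213.0, 348.0]), ([428, 320, 19, 58, 616], [439.0, 348.0]), ([274, 366, 85, 31, 2478], [316.0, 381.0]), ([227, 376, 321, 32, 3324], [403.0, 396.0])]
```

The view budget is used up, so this check is by numbers. Both amber blobs sit at column 319 where predicted; the near one is round at 86 x 84 px, so it stands upright. I'm handing in.

```bash
python3 -c "
from plant import bot
print(bot.close_job())"
```

```text
the job is handed in; nothing more can be done
None
```

Both honey jars (about 8.4 N and 3.9 N) are side by side on the tub's sprung plate; each was released only once the plate carried its full weight, and the job was handed in at about 32 s of the allowed 72 s, with the second jar's final pose checked from image measurements only and no verdict returned.

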